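Sort the swapped bottles into their colour-coded spill dishes

TASK

The four bottles have been put back in each other's spill dishes. Rearrange them so that each stands upright in the dish of its own cap's colour (red, green, blue, white), parking a bottle in the empty grey dish or on a free patch of worktop when you need room. Don't let any bottle tip over, and leave the glass beaker standing where it is.

Things in the scene. Friction and masses are not known exactly. Their poses are not given: they have to be found in the camera images.
- bottle_red_mid (a point): white plastic bottle with a red screw cap, upright, 40 mm diameter, 85 mm high, about 80 g; the body is straight-sided to about 60 mm above its underside. The point is on its axis half-way up, 42.5 mm above its underside; z is its upright axis. At the start it stands in a dish of another colour.
- bottle_green_mid (a point): white plastic bottle with a green screw cap, upright, 40 mm diameter, 85 mm high, about 80 g; the body is straight-sided to about 60 mm above its underside. The point is on its axis half-way up, 42.5 mm above its underside; z is its upright axis. At the start it stands in a dish of another colour.
- bottle_blue_mid (a point): white plastic bottle with a blue screw cap, upright, 40 mm diameter, 85 mm high, about 80 g; the body is straight-sided to about 60 mm above its underside. The point is on its axis half-way up, 42.5 mm above its underside; z is its upright axis. At the start it stands in a dish of another colour.
- bottle_white_mid (a point): squat screw jar with a ribbed white cap and pale yellow contents, upright, 45 mm diameter, 82 mm high, about 90 g; body straight-sided from 5 to 50 mm above its underside, cap 39 mm diameter from 60 mm up. The point is on its axis half-way up, 41 mm above its underside; z is its upright axis. At the start it stands in a dish of another colour.
- dish_red: red round plastic spill dish, fixed to the worktop, 76 mm over its 8 mm high rim; flat floor 4 mm above the worktop, 64 mm across inside the rim. Origin at the centre of its underside, on the worktop; z up. It holds one of the wrong bottles at the start.
- dish_green: green round plastic spill dish, fixed to the worktop, 76 mm over its 8 mm high rim; flat floor 4 mm above the worktop, 64 mm across inside the rim. Origin at the centre of its underside, on the worktop; z up. It holds one of the wrong bottles at the start.
- dish_blue: blue round plastic spill dish, fixed to the worktop, 76 mm over its 8 mm high rim; flat floor 4 mm above the worktop, 64 mm across inside the rim. Origin at the centre of its underside, on the worktop; z up. It holds one of the wrong bottles at the start.
- dish_white: white round plastic spill dish, fixed to the worktop, 76 mm over its 8 mm high rim; flat floor 4 mm above the worktop, 64 mm across inside the rim. Origin at the centre of its underside, on the worktop; z up. It holds one of the wrong bottles at the start.
- dish_grey: dark grey round plastic spill dish, fixed to the worktop, 76 mm over its 8 mm high rim; flat floor 4 mm above the worktop, 64 mm across inside the rim. Origin at the centre of its underside, on the worktop; z up. Empty at the start: the parking place. Fixed meters, electrode stands and a wash bottle, up to about 0.4 m high, stand behind the dishes, further ahead than x = 0.57; a carried bottle must not swing out there.
- glass_beaker_mid (a point): small open glass beaker standing loose on the worktop among the dishes, 52 x 58 mm, 59 mm high, empty; a bystander. The point is its centre, half-way up.
Mind the look-alikes: they are no part of the job. What is shaped like the part that bears bottle_white_mid but black or pink is not meant.

How it is judged:
By the outcome, as a careful person would: the job done as asked, in the order asked, and still so for the second after the job is handed in, with the robot touching nothing.
It also fails if it takes over 136 s, if anything falls off the work surface, if the arm or the gripper's body presses on something with over 40 N, if the wrist force passes 120 N, or if a joint passes its speed limit or range.

ROBOT

A 6-joint arm with a two-finger parallel gripper is mounted at the origin on a cart in front of the work surface, level with it; the furniture and walls round the work are solid. World frame = base frame: x ahead of the robot, y to its left, z up, the work surface at z = 0. Lengths are in m, angles in rad, forces in N, time in s.
With the tool pointing down it reaches from about 0.25 to 0.775 m from the base axis. Payload 4 kg.
Tool frame: the origin (TCP) lies at the very end of the fingers, on their centre line; the grasp point (between the pads) lies 19 mm behind it; z points along the fingers, y is the line along which they close (so a half turn about z gives the same grasp; the last joint's range is limited). The gripper opens to 94 mm and grips with 3 to 60 N. Pads are 16 mm wide; open, the fingers measure 119 mm over their backs; the gripper's body (75 mm by 177 mm) begins 78 mm behind the grasp point.
Start: joints at [1.244, 0.087, 1.371, -0, 1.684, -0.103], TCP at [0.122, 0.536, 0.206] pointing down, gripper open.
Joint ranges: [-3.1, 3.1], [-0.76, 2.03], [0.27, 2.55], [-1.08, 4.22], [0.17, 2.65], [-2.57, 2.57]. Speed limits (rad/s): [2.79, 2.79, 3.14, 3.14, 3.14, 3.14].

INTERFACE

Orientations are given as [roll, pitch, yaw] about the fixed x, y, z axes, in that order (R = Rz(yaw) Ry(pitch) Rx(roll)).
In Python, from bench import robot, snapshot, finder gives the robot as it stands.
- The arm moves only by the tool drive_tool, never from a script. Its argument "deltas" is text: rows parted by semicolons, each of 7 numbers parted by spaces: the shift along the tool's x, y, z each as a share of 100 mm, from -1 to 1, then the turn, a rotation vector about the tool's x, y, z each as a share of 90 degrees, from -1 to 1, then the finger opening in mm, from 0 to 94. In form: tx ty tz rx ry rz gripper; .... A call has 1 to 5 rows; each row is the pose to reach, as a shift and turn from the pose commanded when the call began, along the tool's axes at that moment; what a row does not reach only later rows make up. A row lasts 1/10 s, in which the tool goes at most 50 mm and 8.59 degrees, less where a joint would pass 70% of its speed; a pose out of reach is approached as far as the arm can. A call with a number of a shift or a turn outside -1 to 1 is refused whole. A call with a gripper value outside its range is refused whole. The fingers move at their own pace and stop on an object; the grip force is fixed at half the most. Time passes only in rows, so rows that repeat a pose let the fingers close. It gives the time, the measured TCP pose, the force, the opening and the grip force at its end, in the units of the state.
- robot.get_obs(): the state, without advancing time (a new reading comes with each control period).
- snapshot(name): name is "side" or "top"; returns a dict with "img" (480x640x3 uint8, red, green, blue), "fx", "fy", "cx", "cy" (pixels), "T" (4x4, takes a point from camera to world coordinates). Camera axes: x right, y up, looking along -z (the intrinsics and any distortion apply to the point x, -y, -z); pixel columns grow to the right and rows downward; lengths in m; the calibration is good to about 2 mm. A picture is of the moment at which its call begins. There is no depth.
- robot.close_job(): hands the job in; it is judged then, once.
Trained networks look in the newest picture that a camera, given by its name, has taken for a name from the list of things; names that differ only in an ending like _2 or _b are one class to them, and where a whole thing is asked for, a point or a joint stands for the part that bears it (a point fixed in the world has none). Each returns a list of dicts, best first, with "confidence" (0 to 1); they miss things now and then, are a little off and sometimes report something else, mostly with a low value. They report only what shows in the picture. A call takes as long as a camera call. They do not tell look-alikes from the thing itself.
- finder.look_for(camera, thing): "xy" ([column, row] in pixels, amid what is visible of it).
- finder.masks_of(camera, thing): "region" (480x640 bool, what is visible of it) and "xy" ([column, row] in pixels, amid what is visible of it).
- finder.landmark_of(camera, thing): "xy" ([column, row] in pixels: a listed point, or the origin of a listed thing).
The state is a dict: "time": time; "joint_positions": joint angles; "qvel": joint speeds; "joint_torque": joint torques, N m; "tool_pos": TCP position; "ee_rot": TCP orientation; "wrist_force": force on the tool from outside, world axes, zero at the start; "wrist_torque": the same for the moment, N m; "width": finger opening in m; "finger_force": force on a finger pad.
Only numpy, scipy, OpenCV 4.12 (cv2) and the standard library are available. Lean on these libraries where they do the work, as an engineer would, in place of code of your own. Each camera call takes 0.05 s, during which the arm holds its last target. There are 200 camera calls.

## Working session

There is one attempt and no reset: what is moved stays moved. The work goes in short steps, Python scripts to look and compute and a tool call to move; the robot and the scene stay as the last step left them, time stands still between calls to the robot, and variables do not carry over. Pictures are saved under pics/ and viewed, at most 14 in all, crops included, and the job is handed in when it is done.

Besides the shell and the picture viewer there is one more tool, called after "Request:" in YAML: its name, and indented under it one key for each argument. drive_tool: Moves the arm, as the interface text tells. Shift numbers are shares of 100 mm and turn numbers shares of 90 degrees, none past 1 either way. Its arguments: {"type":"object","properties":{"deltas":{"type":"string"}},"required":["deltas"]}

```bash
mkdir -p pics
cat > h.py <<'E'
import numpy as np, cv2
from bench import robot, snapshot, finder
def ray(s,px):
    d=np.array([(px[0]-s["cx"])/s["fx"],-(px[1]-s["cy"])/s["fy"],-1.]); T=np.array(s["T"])
    return T[:3,3],T[:3,:3]@d
def at_z(s,px,z):
    o,d=ray(s,px); return o+d*(z-o[2])/d[2]
def save(s,n): cv2.imwrite(f"pics/{n}.png",cv2.cvtColor(s["img"],cv2.COLOR_RGB2BGR))
Z=dict(bottle_red_mid=.0465,bottle_green_mid=.0465,bottle_blue_mid=.0465,bottle_white_mid=.045,dish_red=0,dish_green=0,dish_blue=0,dish_white=0,dish_grey=0,glass_beaker_mid=.0295)
E
python3 - <<'E'
from h import *
for c in("top","side"):
    s=snapshot(c); save(s,c+"0"); print(c,np.round(np.array(s["T"]),3).tolist(),s["fx"],[k for k in s])
    for n,z in Z.items():
        for r in finder.landmark_of(c,n)[:3]: print(n,np.round(r["xy"],0),round(r["confidence"],2),np.round(at_z(s,r["xy"],z),3)[:2])
o=robot.get_obs();print(o["time"],o["tool_pos"],o["ee_rot"],o["width"])
E
```

```text
top [[0.012, 0.983, -0.184, 0.329], [-0.999, 0.006, -0.031, -0.015], [-0.03, 0.184, 0.982, 0.979], [0.0, 0.0, 0.0, 1.0]] 439.8998194373897 ['img', 'fx', 'fy', 'cx', 'cy', 'T']
bottle_red_mid [471. 273.] 0.97 [ 0.451 -0.317]
bottle_green_mid [390. 286.] 0.59 [ 0.422 -0.146]
bottle_blue_mid [172. 277.] 0.8 [0.438 0.32 ]
bottle_white_mid [307. 268.] 0.94 [0.459 0.031]
bottle_white_mid [445. 221.] 0.91 [ 0.565 -0.268]
bottle_white_mid [244. 293.] 0.88 [0.405 0.163]
dish_green [306. 267.] 0.88 [0.469 0.036]
dish_blue [386. 288.] 0.8 [ 0.422 -0.144]
dish_white [333. 230.] 0.63 [ 0.555 -0.025]
dish_white [463. 278.] 0.55 [ 0.448 -0.314]
dish_grey [240. 245.] 0.82 [0.518 0.187]
glass_beaker_mid [330. 229.] 0.56 [ 0.549 -0.018]
side [[-0.985, 0.1, -0.139, 0.34], [-0.171, -0.591, 0.788, 0.855], [-0.004, 0.8, 0.6, 0.689], [0.0, 0.0, 0.0, 1.0]] 512.7857440379456 ['img', 'fx', 'fy', 'cx', 'cy', 'T']
bottle_red_mid [354. 171.] 0.87 [ 0.438 -0.303]
bottle_red_mid [329. 268.] 0.56 [0.444 0.091]
bottle_green_mid [353. 203.] 0.64 [ 0.425 -0.15 ]
bottle_blue_mid [315. 353.] 0.57 [0.436 0.307]
bottle_white_mid [306. 174.] 0.86 [ 0.559 -0.27 ]
bottle_white_mid [325. 252.] 0.81 [0.461 0.041]
bottle_white_mid [344. 299.] 0.72 [0.404 0.171]
dish_red [316. 372.] 0.61 [0.434 0.307]
dish_red [355. 222.] 0.21 [ 0.418 -0.141]
dish_green [329. 266.] 0.53 [0.454 0.03 ]
dish_blue [353. 222.] 0.64 [ 0.422 -0.142]
dish_white [356. 185.] 0.53 [ 0.433 -0.311]
dish_grey [285. 313.] 0.85 [0.515 0.18 ]
glass_beaker_mid [289. 236.] 0.66 [ 0.548 -0.021]
1.1 [0.12204725 0.5363001  0.20551811] [ 3.14149438e+00 -3.14039651e-05  2.91782569e+00] 0.09394863808186561
```

View pics/top0.png

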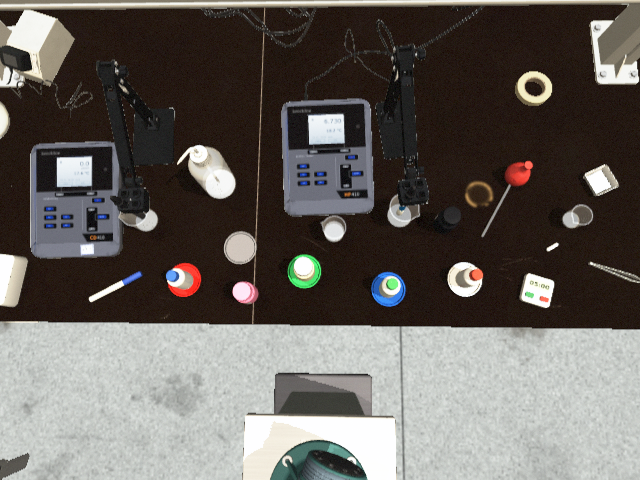

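View pics/side0.png

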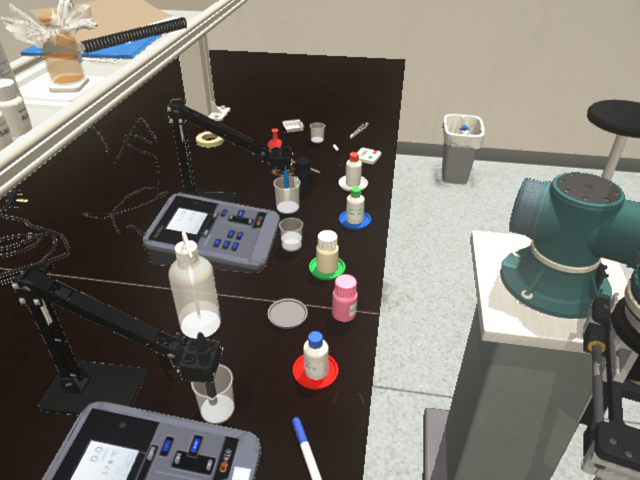

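The four bottles in dishes, in the top picture:
- Blue cap at (172,277), in the red dish.
- White jar at (304,266), in the green dish.
- Green cap at (393,284), in the blue dish.
- Red cap at (477,274), in the white dish.

The grey dish at (240,247) is empty and the beaker is at (333,229).

Look-alikes for the white jar are the pink jar at (244,292) and the black one at (447,218). By description the target is the white ribbed cap at (304,266). Next I'll refine the positions by fitting and triangulation.

```bash
cat >> h.py <<'E'
COL=dict(red=((0,8),(172,180)),green=((45,85),),blue=((100,125),))
def tri(S,P):
    A=np.zeros((3,3));b=np.zeros(3)
    for s,p in zip(S,P):
        o,d=ray(s,p);d=d/np.linalg.norm(d);M=np.eye(3)-np.outer(d,d);A+=M;b+=M@o
    return np.linalg.solve(A,b)
def pair(S,P,n):  # triangulated point and axis point from each view at known z
    return np.round(tri(S,P),4)
E
python3 - <<'E'
from h import *
S={c:snapshot(c) for c in("top","side")}
near=dict(bottle_red_mid=(.445,-.312),bottle_green_mid=(.424,-.147),bottle_blue_mid=(.437,.313),bottle_white_mid=(.46,.035),dish_red=(.435,.31),dish_green=(.46,.034),dish_blue=(.422,-.143),dish_white=(.44,-.312),dish_grey=(.517,.183),glass_beaker_mid=(.548,-.02))
zr={}
for n,z in Z.items():
    P=[]
    for c,s in S.items():
        best=None
        zz=.008 if 'dish' in n else z
        for r in finder.masks_of(c,n):
            w=at_z(s,r["xy"],zz)
            if np.hypot(*(w[:2]-near[n]))<.05: best=r;break
        if best is None: print(n,c,"none");continue
        m=best["region"].astype(np.uint8)
        pts=cv2.findNonZero(m)[:,0,:]
        if 'dish' in n:
            # project hull to rim plane, enclosing circle
            W=np.array([at_z(s,p,.008)[:2] for p in cv2.convexHull(pts)[:,0,:]]).astype(np.float32)
            ctr,rad=cv2.minEnclosingCircle(W);print(n,c,np.round(ctr,4),"r",round(rad,4),round(best["confidence"],2))
        else:
            P.append(best["xy"])
            # silhouette fit: model cylinder mask centroid
            R=.0225 if 'white' in n else .02
            if 'beaker' in n: R=.027
            T=np.array(s["T"]);zb=0 if 'beaker' in n else .004;H=.059 if 'beaker' in n else .082 if 'white' in n else .085
            def proj(p):
                q=(p-T[:3,3])@T[:3,:3];return np.c_[s["cx"]+s["fx"]*q[:,0]/-q[:,2],s["cy"]-s["fy"]*q[:,1]/-q[:,2]]
            a=np.linspace(0,2*np.pi,24)
            prof=[(0,R),(.06 if H==.085 else .052,R),(.068,.0135 if H==.085 else .0195),(H,.0135 if H==.085 else .0195)] if 'beaker' not in n else [(0,R),(H,R)]
            def box(xy):
                p=np.vstack([np.c_[xy[0]+r*np.cos(a),xy[1]+r*np.sin(a),0*a+zb+h] for h,r in prof]);q=proj(p);return np.r_[q.min(0),q.max(0)]
            obs=np.r_[pts.min(0),pts.max(0)+1]
            from scipy.optimize import least_squares
            f=least_squares(lambda x:box(x)-obs,near[n]);print(n,c,np.round(f.x,4),"res",np.round(f.fun,1),round(best["confidence"],2))
s=S["top"];im=cv2.cvtColor(s["img"],cv2.COLOR_RGB2BGR)[225:325,130:510]
cv2.imwrite("pics/crop1.png",cv2.resize(im,None,fx=2.1,fy=2.1,interpolation=cv2.INTER_CUBIC))
E
```

```text
bottle_red_mid top [ 0.4422 -0.3136] res [-0.4  0.1  0.3 -0.1] 0.81
bottle_red_mid side [ 0.441  -0.3097] res [ 0.3 -0.9 -0.3  0.8] 0.96
bottle_green_mid top none
bottle_green_mid side none
bottle_blue_mid top [0.4351 0.3063] res [-0.7  0.3  0.8 -0.3] 0.95
bottle_blue_mid side [0.4334 0.3103] res [ 0.5 -1.7 -0.5  1.6] 0.63
bottle_white_mid top [0.4554 0.0359] res [-0.4  0.2  0.4 -0.3] 0.72
bottle_white_mid side [0.4576 0.0419] res [ 0.4 -1.3 -0.4  1.2] 0.85
dish_red top [0.4369 0.3077] r 0.0389 0.9
dish_red side [0.436  0.3103] r 0.0396 0.9
dish_green top [0.4566 0.0389] r 0.0382 0.79
dish_green side [0.4595 0.0426] r 0.0395 0.79
dish_blue top [ 0.4215 -0.1455] r 0.0393 0.55
dish_blue side [ 0.42   -0.1391] r 0.039 0.61
dish_white top [ 0.4426 -0.3124] r 0.0385 0.95
dish_white side [ 0.445  -0.3066] r 0.0406 0.52
dish_grey top [0.5106 0.1849] r 0.0385 0.88
dish_grey side [0.509  0.1875] r 0.0395 0.98
glass_beaker_mid top [ 0.548  -0.0279] res [-0.1 -1.3  0.1  1.4] 0.94
glass_beaker_mid side [ 0.5456 -0.0271] res [-0.8 -1.3  0.8  1.1] 0.56
```

View pics/crop1.png

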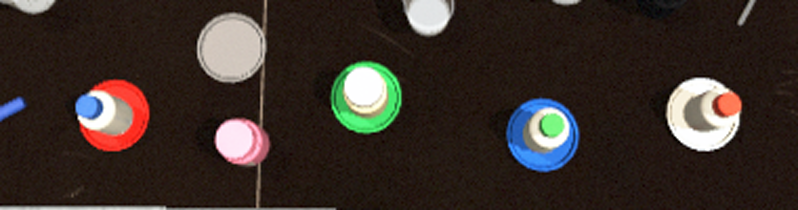

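The numbers agree with the picture. The bottles and dishes share centres to within a few mm, and the dish radii come out at about 38 mm as stated. First I'll park blue in grey. I'm aligning the tool to yaw π so that tx = -dx, ty = dy and tz = -dz.

Request:
drive_tool:
  deltas: "0 0 0 0 0 -0.1425 94;0 0 0 0 0 -0.1425 94;0 0 0 0 0 -0.1425 94"

```text
time: 2.5
tool_pos: [0.1221, 0.5363, 0.2055]
ee_rot: [3.142, -0.0, 3.141]
wrist_force: [0.3, 0.9, 0.5]
width: 0.094
finger_force: 0.0
```

Request:
drive_tool:
  deltas: "-0.4 -0.3 0 0 0 0 94;-0.78 -0.57 0 0 0 0 94;-0.78 -0.57 0 0 0 0 94"

```text
time: 2.8
tool_pos: [0.2037, 0.4769, 0.2057]
ee_rot: [-3.141, 0.002, 3.134]
wrist_force: [-0.7, 0.4, -0.1]
width: 0.0941
finger_force: 0.0
```

Request:
drive_tool:
  deltas: "-0.4 -0.3 0 0 0 0 94;-0.78 -0.57 0 0 0 0 94"

```text
time: 3.0
tool_pos: [0.278, 0.4223, 0.2056]
ee_rot: [3.141, 0.0, -3.14]
wrist_force: [-0.0, 1.1, 0.0]
width: 0.0939
finger_force: 0.0
```

Request:
drive_tool:
  deltas: "-0.4 -0.3 0 0 0 0 94;-0.78 -0.57 0 0 0 0 94"

```text
time: 3.2
tool_pos: [0.3569, 0.3647, 0.2058]
ee_rot: [3.141, 0.0, 3.141]
wrist_force: [0.1, -0.4, 0.4]
width: 0.0941
finger_force: 0.0
```

Request:
drive_tool:
  deltas: "-0.4 -0.3 0 0 0 0 94;-0.78 -0.57 0 0 0 0 94;-0.78 -0.57 0 0 0 0 94;-0.78 -0.57 0 0 0 0 94"

```text
time: 3.6
tool_pos: [0.4342, 0.3084, 0.2052]
ee_rot: [3.141, -0.001, 3.139]
wrist_force: [-0.5, 0.0, -0.9]
width: 0.0942
finger_force: 0.0
```

Request:
drive_tool:
  deltas: "0 0 0.4 0 0 0 94;0 0 0.75 0 0 0 94;0 0 0.75 0 0 0 94;0 0 0.75 0 0 0 94"

```text
time: 4.0
tool_pos: [0.4328, 0.3095, 0.1308]
ee_rot: [3.142, -0.001, -3.14]
wrist_force: [0.1, -0.1, 0.7]
width: 0.0938
finger_force: 0.0
```

Run:
```python
from h import *
a=snapshot("top");b=snapshot("side")
i=np.hstack([cv2.resize(a["img"][180:340,80:280],(400,320)),cv2.resize(b["img"][220:440,180:455],(400,320))])
save(dict(img=i),"g1");print(robot.get_obs()["tool_pos"])
```

```text
[0.43466634 0.30987075 0.13316496]
```

View pics/g1.png

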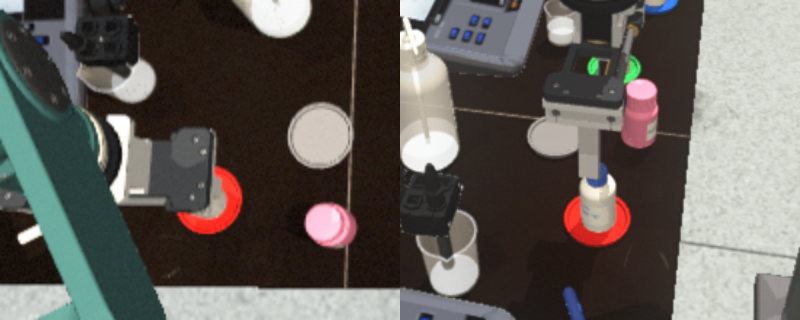

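Request:
drive_tool:
  deltas: "0 0 0.4 0 0 0 94;0 0 0.8 0 0 0 94;0 0 1 0 0 0 94;0 0 1 0 0 0 94"

```text
time: 4.5
tool_pos: [0.4328, 0.308, 0.0291]
ee_rot: [-3.14, -0.003, -3.141]
wrist_force: [-0.1, -1.2, -0.3]
width: 0.0942
finger_force: 0.0
```

Request:
drive_tool:
  deltas: "0 0 0 0 0 0 60;0 0 0 0 0 0 36;0 0 0 0 0 0 30;0 0 0 0 0 0 30;0 0 0 0 0 0 30"

```text
time: 5.0
tool_pos: [0.4345, 0.3086, 0.0313]
ee_rot: [3.141, 0.001, -3.142]
wrist_force: [-0.0, 0.7, -0.9]
width: 0.0571
finger_force: 0.0
```

Request:
drive_tool:
  deltas: "0 0 0 0 0 0 30;0 0 0 0 0 0 30;0 0 0 0 0 0 30"

```text
time: 5.3
tool_pos: [0.4342, 0.3081, 0.0306]
ee_rot: [-3.141, 0.0, 3.142]
wrist_force: [-0.7, -1.1, 1.9]
width: 0.0388
finger_force: 29.9
```

Request:
drive_tool:
  deltas: "0 0 -0.2 0 0 0 30;0 0 -0.5 0 0 0 30;0 0 -0.7 0 0 0 30;0 0 -0.7 0 0 0 30"

```text
time: 5.7
tool_pos: [0.436, 0.3095, 0.1038]
ee_rot: [3.138, 0.006, -3.142]
wrist_force: [0.1, -0.3, -0.5]
width: 0.039
finger_force: 29.9
```

Request:
drive_tool:
  deltas: "-0.1 -0.15 0 0 0 0 30;-0.25 -0.4 0 0 0 0 30;-0.4 -0.6 0 0 0 0 30;-0.4 -0.6 0 0 0 0 30"

```text
time: 6.1
tool_pos: [0.4746, 0.246, 0.0985]
ee_rot: [-3.14, -0.002, 3.138]
wrist_force: [-0.6, 0.7, -0.0]
width: 0.0389
finger_force: 29.9
```

Request:
drive_tool:
  deltas: "-0.1 -0.2 0 0 0 0 30;-0.25 -0.45 0 0 0 0 30;-0.35 -0.62 0 0 0 0 30;-0.35 -0.62 0 0 0 0 30;-0.35 -0.62 0 0 0 0 30"

```text
time: 6.6
tool_pos: [0.5081, 0.1869, 0.0993]
ee_rot: [3.141, -0.002, 3.141]
wrist_force: [0.1, -0.0, -1.5]
width: 0.0387
finger_force: 29.9
```

Request:
drive_tool:
  deltas: "0 0 0.2 0 0 0 30;0 0 0.4 0 0 0 30;0 0 0.6 0 0 0 30;0 0 0.69 0 0 0 30;0 0 0.69 0 0 0 30"

```text
time: 7.1
tool_pos: [0.508, 0.1874, 0.0311]
ee_rot: [3.141, -0.001, -3.14]
wrist_force: [0.3, 0.1, -0.4]
width: 0.039
finger_force: 29.9
```

Run:
```python
from h import *
a=snapshot("top");b=snapshot("side")
i=np.hstack([cv2.resize(a["img"][180:340,120:320],(400,320)),cv2.resize(b["img"][220:440,180:455],(400,320))])
save(dict(img=i),"g2");print(robot.get_obs()["tool_pos"])
```

```text
[0.50877826 0.18730185 0.03159195]
```

View pics/g2.png

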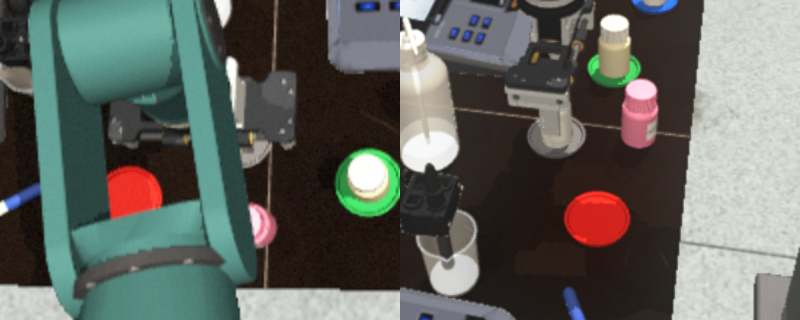

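Request:
drive_tool:
  deltas: "0 0 0.01 0 0 0 39;0 0 0.01 0 0 0 60;0 0 0.01 0 0 0 94;0 0 0.01 0 0 0 94;0 0 0.01 0 0 0 94"

```text
time: 7.7
tool_pos: [0.5093, 0.1863, 0.0307]
ee_rot: [3.141, 0.0, 3.142]
wrist_force: [-0.5, 0.2, 0.1]
width: 0.0676
finger_force: 0.0
```

Request:
drive_tool:
  deltas: "0 0 0 0 0 0 94;0 0 0 0 0 0 94;0 0 0 0 0 0 94;0 0 0 0 0 0 94;0 0 0 0 0 0 94"

```text
time: 8.2
tool_pos: [0.5091, 0.1863, 0.0305]
ee_rot: [3.141, -0.0, -3.142]
wrist_force: [-0.2, -0.6, -0.2]
width: 0.0939
finger_force: 0.0
```

Request:
drive_tool:
  deltas: "0 0 -0.2 0 0 0 94;0 0 -0.5 0 0 0 94;0 0 -0.9 0 0 0 94;0 0 -0.9 0 0 0 94"

```text
time: 8.6
tool_pos: [0.5129, 0.1873, 0.1273]
ee_rot: [3.138, 0.012, -3.141]
wrist_force: [0.4, 0.7, 0.8]
width: 0.0939
finger_force: 0.0
```

Request:
drive_tool:
  deltas: "0 0 -0.4 0 0 0 94;0 0 -0.8 0 0 0 94;0.3 0 -0.8 0 0 0 94;0.675 0 -0.8 0 0 0 94;0.675 0 -0.8 0 0 0 94"

```text
time: 9.1
tool_pos: [0.4383, 0.1864, 0.2001]
ee_rot: [3.141, -0.002, -3.14]
wrist_force: [-0.3, -0.7, -0.1]
width: 0.0942
finger_force: 0.0
```

Request:
drive_tool:
  deltas: "0 -0.3 0 0 0 0 94;0 -0.65 0 0 0 0 94;0 -1 0 0 0 0 94"

```text
time: 9.4
tool_pos: [0.4419, 0.0854, 0.1999]
ee_rot: [-3.141, -0.0, -3.14]
wrist_force: [-0.2, 0.1, 0.1]
width: 0.0941
finger_force: 0.0
```

Request:
drive_tool:
  deltas: "0 -0.4 0 0 0 0 94;0 -0.7 0 0 0 0 94;0 -1 0 0 0 0 94"

```text
time: 9.7
tool_pos: [0.4419, -0.0154, 0.1999]
ee_rot: [-3.142, 0.0, 3.141]
wrist_force: [-0.1, -0.2, 0.3]
width: 0.0942
finger_force: 0.0
```

Request:
drive_tool:
  deltas: "0 -0.4 0 0 0 0 94;0 -0.7 0 0 0 0 94;0 -1 0 0 0 0 94"

```text
time: 10.0
tool_pos: [0.4418, -0.1156, 0.1998]
ee_rot: [3.142, -0.0, 3.141]
wrist_force: [0.9, 0.8, -0.3]
width: 0.0939
finger_force: 0.0
```

Request:
drive_tool:
  deltas: "0 -0.4 0 0 0 0 94;0 -0.7 0 0 0 0 94;0 -1 0 0 0 0 94"

```text
time: 10.3
tool_pos: [0.4417, -0.2157, 0.1997]
ee_rot: [3.141, -0.0, 3.141]
wrist_force: [0.4, -0.0, 0.1]
width: 0.094
finger_force: 0.0
```

Request:
drive_tool:
  deltas: "0 -0.4 0 0 0 0 94;0 -0.7 0 0 0 0 94;0 -0.98 0 0 0 0 94;0 -0.98 0 0 0 0 94;0 -0.98 0 0 0 0 94"

```text
time: 10.8
tool_pos: [0.4416, -0.312, 0.1994]
ee_rot: [3.14, -0.001, 3.14]
wrist_force: [0.1, -0.7, 0.6]
width: 0.0937
finger_force: 0.0
```

Request:
drive_tool:
  deltas: "0 0 0.4 0 0 0 94;0 0 0.7 0 0 0 94;0 0 0.7 0 0 0 94;0 0 0.7 0 0 0 94"

```text
time: 11.2
tool_pos: [0.4418, -0.3106, 0.1307]
ee_rot: [3.141, -0.0, -3.14]
wrist_force: [-0.6, 0.2, 0.3]
width: 0.0943
finger_force: 0.0
```

Run:
```python
from h import *
a=snapshot("top");b=snapshot("side")
i=np.hstack([cv2.resize(a["img"][180:340,350:550],(400,320)),cv2.resize(b["img"][130:350,230:505],(400,320))])
save(dict(img=i),"g3");print(robot.get_obs()["tool_pos"])
```

```text
[ 0.44282118 -0.31195365  0.13285598]
```

View pics/g3.png

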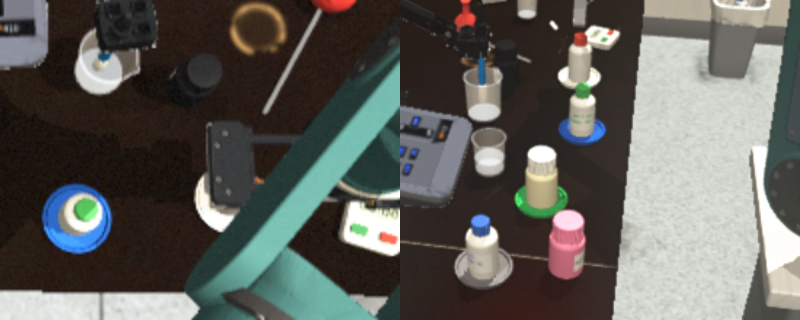

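The top view has the gripper over the white dish, but the side crop shows no gripper there. I'll check the whole side picture.

Run:
```python
from h import *
b=snapshot("side");save(b,"s3");o=robot.get_obs();print(o["tool_pos"],o["joint_positions"])
T=np.array(b["T"]);print(T.round(3).tolist());q=(o["tool_pos"]-T[:3,3])@T[:3,:3];print(b["cx"]-b["fx"]*q[0]/q[2],b["cy"]+b["fy"]*q[1]/q[2])
```

```text
[ 0.44287616 -0.31218326  0.13305329] [-7.18771561e-01  9.11526467e-02  1.51045865e+00  1.78798974e-04
  1.53557599e+00 -2.29031249e+00]
[[-0.985, 0.1, -0.139, 0.34], [-0.171, -0.591, 0.788, 0.855], [-0.004, 0.8, 0.6, 0.689], [0.0, 0.0, 0.0, 1.0]]
354.4173033607503 138.00365789451092
```

View pics/s3.png

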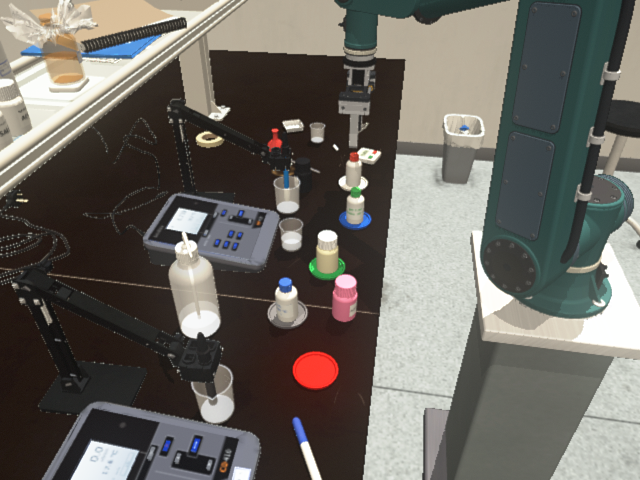

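The gripper was only cropped out. It is at (353,140), right above the red cap at (353,157), and blue stands in the grey dish at (287,300). I'll grasp red and carry it high to the red dish.

Request:
drive_tool:
  deltas: "0 0 0.4 0 0 0 94;0 0 0.8 0 0 0 94;0 0 1 0 0 0 94;0 0 1 0 0 0 94"

```text
time: 11.75
tool_pos: [0.4403, -0.3104, 0.0283]
ee_rot: [3.138, -0.004, -3.141]
wrist_force: [0.8, -0.3, -0.7]
width: 0.0942
finger_force: 0.0
```

Request:
drive_tool:
  deltas: "0 0 0 0 0 0 60;0 0 0 0 0 0 36;0 0 0 0 0 0 30;0 0 0 0 0 0 30;0 0 0 0 0 0 30"

```text
time: 12.25
tool_pos: [0.442, -0.312, 0.0313]
ee_rot: [-3.141, 0.001, -3.142]
wrist_force: [0.7, 0.6, 0.8]
width: 0.0575
finger_force: 0.0
```

Request:
drive_tool:
  deltas: "0 0 0 0 0 0 30;0 0 0 0 0 0 30;0 0 0 0 0 0 30;0 0 0 0 0 0 30"

```text
time: 12.65
tool_pos: [0.4417, -0.312, 0.0307]
ee_rot: [-3.141, 0.0, 3.142]
wrist_force: [0.2, -0.8, 1.7]
width: 0.0399
finger_force: 29.4
```

Request:
drive_tool:
  deltas: "0 0 -0.2 0 0 0 30;0 0 -0.5 0 0 0 30;0 0 -0.8 0 0 0 30"

```text
time: 12.95
tool_pos: [0.4409, -0.3108, 0.11]
ee_rot: [3.139, -0.002, -3.142]
wrist_force: [0.1, -0.2, -0.0]
width: 0.04
finger_force: 29.3
```

Request:
drive_tool:
  deltas: "0 0 -0.3 0 0 0 30;0 0 -0.6 0 0 0 30;0 0 -0.9 0 0 0 30;0 0 -0.9 0 0 0 30"

```text
time: 13.35
tool_pos: [0.4434, -0.313, 0.2053]
ee_rot: [-3.136, 0.007, -3.141]
wrist_force: [0.3, -0.0, -0.8]
width: 0.0398
finger_force: 29.3
```

Request:
drive_tool:
  deltas: "0 0.2 0 0 0 0 30;0 0.45 0 0 0 0 30;0 0.75 0 0 0 0 30;0 1 0 0 0 0 30"

```text
time: 13.75
tool_pos: [0.4402, -0.2085, 0.1974]
ee_rot: [3.138, -0.004, -3.141]
wrist_force: [0.4, -0.5, -1.3]
width: 0.0401
finger_force: 29.3
```

Request:
drive_tool:
  deltas: "0 0.3 0 0 0 0 30;0 0.65 0 0 0 0 30;0 1 0 0 0 0 30"

```text
time: 14.05
tool_pos: [0.4398, -0.1089, 0.1975]
ee_rot: [3.139, -0.005, -3.141]
wrist_force: [-0.1, -0.2, -1.4]
width: 0.0399
finger_force: 29.3
```

Request:
drive_tool:
  deltas: "0 0.3 0 0 0 0 30;0 0.65 0 0 0 0 30;0 1 0 0 0 0 30"

```text
time: 14.35
tool_pos: [0.4395, -0.0092, 0.1976]
ee_rot: [3.14, -0.005, -3.141]
wrist_force: [-0.7, 0.3, -0.8]
width: 0.0394
finger_force: 29.3
```

Request:
drive_tool:
  deltas: "0 0.3 0 0 0 0 30;0 0.65 0 0 0 0 30;0 1 0 0 0 0 30"

```text
time: 14.65
tool_pos: [0.4392, 0.0904, 0.1976]
ee_rot: [3.141, -0.005, -3.141]
wrist_force: [0.8, -0.3, -0.9]
width: 0.04
finger_force: 29.3
```

Request:
drive_tool:
  deltas: "0 0.3 0 0 0 0 30;0 0.65 0 0 0 0 30;0 1 0 0 0 0 30"

```text
time: 14.95
tool_pos: [0.4391, 0.19, 0.1976]
ee_rot: [-3.141, -0.005, -3.141]
wrist_force: [0.1, -0.0, -0.6]
width: 0.0399
finger_force: 29.3
```

Request:
drive_tool:
  deltas: "0 0.3 0 0 0 0 30;0 0.6 0 0 0 0 30;0 0.85 0 0 0 0 30;0 1 0 0 0 0 30"

```text
time: 15.35
tool_pos: [0.4391, 0.29, 0.1976]
ee_rot: [-3.14, -0.005, -3.139]
wrist_force: [0.3, 0.2, -0.6]
width: 0.0396
finger_force: 29.3
```

Request:
drive_tool:
  deltas: "0.02 0.1 0 0 0 0 30;0.05 0.2 0 0 0 0 30;0.05 0.2 0.3 0 0 0 30;0.05 0.2 0.6 0 0 0 30;0.05 0.2 0.9 0 0 0 30"

```text
time: 15.85
tool_pos: [0.4365, 0.308, 0.1097]
ee_rot: [3.141, 0.001, 3.141]
wrist_force: [-0.5, -1.0, -1.2]
width: 0.0399
finger_force: 29.3
```

Request:
drive_tool:
  deltas: "0 0 0.2 0 0 0 30;0 0 0.4 0 0 0 30;0 0 0.6 0 0 0 30;0 0 0.79 0 0 0 30;0 0 0.79 0 0 0 30"

```text
time: 16.35
tool_pos: [0.4355, 0.3068, 0.0296]
ee_rot: [-3.139, -0.003, 3.14]
wrist_force: [-0.7, 0.5, -0.7]
width: 0.0388
finger_force: 30.0
```

Run:
```python
from h import *
a=snapshot("top");b=snapshot("side")
i=np.hstack([cv2.resize(a["img"][180:340,80:280],(400,320)),cv2.resize(b["img"][220:440,180:455],(400,320))])
save(dict(img=i),"g4");print(robot.get_obs()["tool_pos"])
```

```text
[0.43632487 0.30787896 0.03132941]
```

View pics/g4.png

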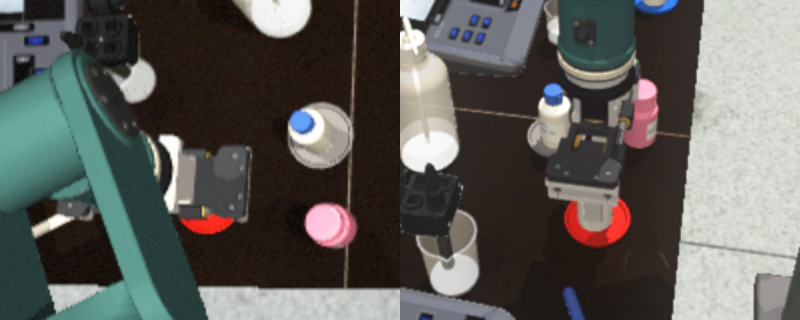

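Red stands in the red dish at about (590,220) in the right-hand crop. I'll release it, rise and go to the white jar.

Request:
drive_tool:
  deltas: "0 0 0.01 0 0 0 39;0 0 0.01 0 0 0 60;0 0 0.01 0 0 0 94;0 0 0.01 0 0 0 94;0 0 0.01 0 0 0 94"

```text
time: 16.95
tool_pos: [0.4368, 0.3085, 0.0308]
ee_rot: [3.141, 0.001, -3.141]
wrist_force: [0.0, -0.2, 0.5]
width: 0.0678
finger_force: 0.0
```

Request:
drive_tool:
  deltas: "0 0 0 0 0 0 94;0 0 0 0 0 0 94;0 0 0 0 0 0 94;0 0 0 0 0 0 94;0 0 0 0 0 0 94"

```text
time: 17.45
tool_pos: [0.4366, 0.3083, 0.0305]
ee_rot: [3.142, -0.0, -3.142]
wrist_force: [0.4, 0.2, 0.1]
width: 0.094
finger_force: 0.0
```

Request:
drive_tool:
  deltas: "0 0 -0.2 0 0 0 94;0 0 -0.5 0 0 0 94;0 0 -0.9 0 0 0 94"

```text
time: 17.75
tool_pos: [0.4352, 0.3075, 0.1193]
ee_rot: [-3.139, -0.004, -3.142]
wrist_force: [1.0, 0.9, -0.1]
width: 0.0941
finger_force: 0.0
```

Request:
drive_tool:
  deltas: "0 0 -0.4 0 0 0 94;0 0 -0.8 0 0 0 94;0 0 -0.8 0 0 0 94"

```text
time: 18.05
tool_pos: [0.4395, 0.31, 0.2081]
ee_rot: [3.135, 0.012, -3.142]
wrist_force: [0.2, 0.1, 0.8]
width: 0.0941
finger_force: 0.0
```

Request:
drive_tool:
  deltas: "-0.05 -0.3 0 0 0 0 94;-0.1 -0.6 0 0 0 0 94;-0.1 -0.9 0 0 0 0 94"

```text
time: 18.35
tool_pos: [0.4465, 0.2173, 0.1994]
ee_rot: [-3.141, -0.001, -3.141]
wrist_force: [-0.2, -0.9, 0.1]
width: 0.0942
finger_force: 0.0
```

Request:
drive_tool:
  deltas: "-0.05 -0.4 0 0 0 0 94;-0.1 -0.7 0 0 0 0 94;-0.1 -0.9 0 0 0 0 94"

```text
time: 18.65
tool_pos: [0.4565, 0.1263, 0.1994]
ee_rot: [-3.141, -0.001, 3.14]
wrist_force: [-0.0, -0.1, -0.3]
width: 0.0937
finger_force: 0.0
```

Request:
drive_tool:
  deltas: "0 -0.3 0 0 0 0 94;0 -0.6 0 0 0 0 94;0 -0.9 0 0 0 0 94;0 -0.9 0 0 0 0 94;0 -0.9 0 0 0 0 94"

```text
time: 19.15
tool_pos: [0.4563, 0.0382, 0.1998]
ee_rot: [3.141, -0.001, 3.14]
wrist_force: [-0.3, 0.0, -0.5]
width: 0.0938
finger_force: 0.0
```

Request:
drive_tool:
  deltas: "0 0 0.4 0 0 0 94;0 0 0.8 0 0 0 94;0 0 0.8 0 0 0 94;0 0 0.8 0 0 0 94"

```text
time: 19.55
tool_pos: [0.4562, 0.0393, 0.1204]
ee_rot: [3.141, -0.002, -3.14]
wrist_force: [0.6, -0.3, 0.2]
width: 0.094
finger_force: 0.0
```

Run:
```python
from h import *
a=snapshot("top");b=snapshot("side")
i=np.hstack([cv2.resize(a["img"][180:340,160:360],(400,320)),cv2.resize(b["img"][180:400,180:455],(400,320))])
save(dict(img=i),"g5");print(robot.get_obs()["tool_pos"])
```

```text
[0.45823256 0.03885904 0.12299211]
```

View pics/g5.png

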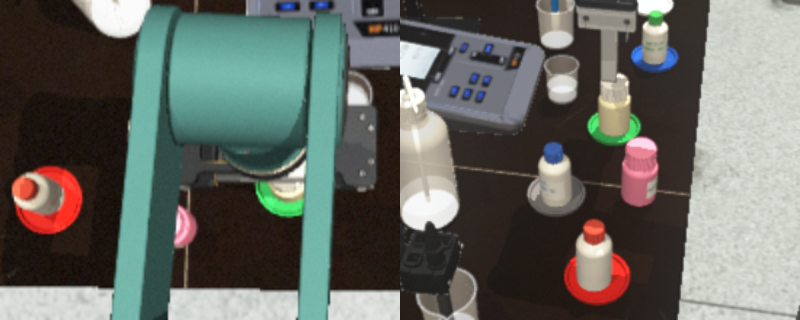

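Request:
drive_tool:
  deltas: "0 0 0.4 0 0 0 94;0 0 0.8 0 0 0 94;0 0 1 0 0 0 94;0 0 1 0 0 0 94"

```text
time: 20.05
tool_pos: [0.4558, 0.0386, 0.0196]
ee_rot: [3.141, -0.003, -3.141]
wrist_force: [0.6, 0.3, -0.1]
width: 0.0942
finger_force: 0.0
```

Request:
drive_tool:
  deltas: "0 0 0.02 0 0 0 60;0 0 0.02 0 0 0 38;0 0 0.02 0 0 0 34;0 0 0.02 0 0 0 34;0 0 0.02 0 0 0 34"

```text
time: 20.55
tool_pos: [0.4571, 0.0383, 0.0193]
ee_rot: [3.142, 0.001, -3.142]
wrist_force: [0.0, 0.2, 0.4]
width: 0.0576
finger_force: 0.0
```

Request:
drive_tool:
  deltas: "0 0 0 0 0 0 34;0 0 0 0 0 0 34;0 0 0 0 0 0 34;0 0 0 0 0 0 34"

```text
time: 20.95
tool_pos: [0.4567, 0.0382, 0.0187]
ee_rot: [-3.141, 0.0, -3.141]
wrist_force: [-0.0, -0.6, 2.3]
width: 0.0436
finger_force: 30.0
```

Request:
drive_tool:
  deltas: "0 0 -0.2 0 0 0 34;0 0 -0.5 0 0 0 34;0 0 -0.8 0 0 0 34"

```text
time: 21.25
tool_pos: [0.4556, 0.0385, 0.0983]
ee_rot: [3.141, -0.003, -3.142]
wrist_force: [0.6, 0.9, -0.4]
width: 0.044
finger_force: 30.0
```

Request:
drive_tool:
  deltas: "0 0 -0.3 0 0 0 34;0 0 -0.6 0 0 0 34;0 0 -0.9 0 0 0 34;0 0 -0.9 0 0 0 34"

```text
time: 21.65
tool_pos: [0.4591, 0.0384, 0.193]
ee_rot: [3.142, 0.009, -3.141]
wrist_force: [-0.3, 0.9, -0.5]
width: 0.0443
finger_force: 30.0
```

Request:
drive_tool:
  deltas: "0 -0.2 0 0 0 0 34;0.05 -0.4 0 0 0 0 34;0.05 -0.65 0 0 0 0 34;0.05 -0.9 0 0 0 0 34"

```text
time: 22.05
tool_pos: [0.4506, -0.052, 0.1863]
ee_rot: [3.14, -0.003, -3.141]
wrist_force: [0.6, -0.2, -1.9]
width: 0.0442
finger_force: 30.0
```

Request:
drive_tool:
  deltas: "0.05 -0.3 0 0 0 0 34;0.08 -0.6 0 0 0 0 34;0.08 -0.9 0 0 0 0 34"

```text
time: 22.35
tool_pos: [0.4425, -0.1423, 0.1863]
ee_rot: [3.14, -0.003, -3.141]
wrist_force: [-0.3, 0.7, -0.7]
width: 0.044
finger_force: 30.0
```

Request:
drive_tool:
  deltas: "0 -0.3 0 0 0 0 34;0 -0.6 0 0 0 0 34;0 -0.9 0 0 0 0 34"

```text
time: 22.65
tool_pos: [0.4428, -0.2323, 0.1861]
ee_rot: [3.139, -0.003, 3.142]
wrist_force: [0.2, -0.9, 0.1]
width: 0.0443
finger_force: 30.0
```

Request:
drive_tool:
  deltas: "0 -0.3 0 0 0 0 34;0 -0.55 0 0 0 0 34;0 -0.7 0 0 0 0 34;0 -0.78 0 0 0 0 34;0 -0.78 0 0 0 0 34"

```text
time: 23.15
tool_pos: [0.4433, -0.3097, 0.1873]
ee_rot: [3.14, -0.001, 3.141]
wrist_force: [-0.5, -0.1, -1.0]
width: 0.0442
finger_force: 30.0
```

Request:
drive_tool:
  deltas: "0 0 0.2 0 0 0 34;0 0 0.45 0 0 0 34;0 0 0.7 0 0 0 34;0 0 0.9 0 0 0 34"

```text
time: 23.55
tool_pos: [0.4435, -0.3078, 0.097]
ee_rot: [3.14, -0.001, -3.14]
wrist_force: [-0.1, 0.1, -0.1]
width: 0.044
finger_force: 30.0
```

Request:
drive_tool:
  deltas: "0 0 0.2 0 0 0 34;0 0 0.4 0 0 0 34;0 0 0.6 0 0 0 34;0 0 0.79 0 0 0 34;0 0 0.79 0 0 0 34"

```text
time: 24.05
tool_pos: [0.4433, -0.3078, 0.0181]
ee_rot: [3.14, -0.001, -3.14]
wrist_force: [-1.0, -0.4, -1.4]
width: 0.0443
finger_force: 30.0
```

Run:
```python
from h import *
a=snapshot("top");b=snapshot("side")
i=np.hstack([cv2.resize(a["img"][180:340,350:550],(400,320)),cv2.resize(b["img"][90:310,230:505],(400,320))])
save(dict(img=i),"g6");print(robot.get_obs()["tool_pos"])
```

```text
[ 0.44375704 -0.30846378  0.01944908]
```

View pics/g6.png

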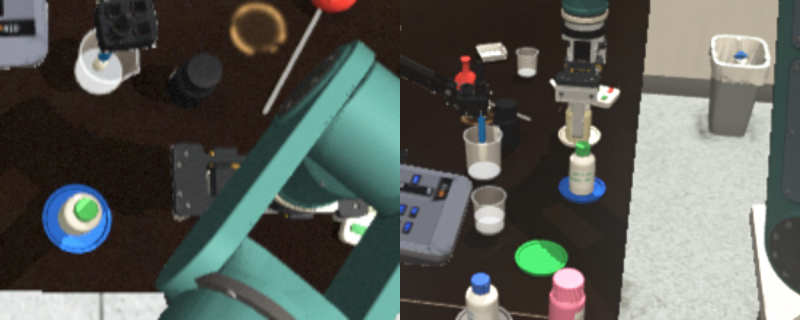

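Request:
drive_tool:
  deltas: "0 0 0.01 0 0 0 44;0 0 0.01 0 0 0 60;0 0 0.01 0 0 0 94;0 0 0.01 0 0 0 94;0 0 0.01 0 0 0 94"

```text
time: 24.65
tool_pos: [0.4437, -0.3098, 0.0187]
ee_rot: [-3.141, 0.0, 3.142]
wrist_force: [-0.0, 0.5, 0.1]
width: 0.0727
finger_force: 0.0
```

Request:
drive_tool:
  deltas: "0 0 0 0 0 0 94;0 0 0 0 0 0 94;0 0 0 0 0 0 94;0 0 0 0 0 0 94;0 0 0 0 0 0 94"

```text
time: 25.15
tool_pos: [0.4436, -0.3097, 0.0184]
ee_rot: [3.141, 0.0, -3.142]
wrist_force: [0.2, 0.2, -0.4]
width: 0.0938
finger_force: 0.0
```

Request:
drive_tool:
  deltas: "0 0 -0.2 0 0 0 94;0 0 -0.5 0 0 0 94;0 0 -0.9 0 0 0 94"

```text
time: 25.45
tool_pos: [0.4423, -0.3086, 0.1072]
ee_rot: [3.138, -0.004, -3.142]
wrist_force: [0.5, -1.0, 0.5]
width: 0.0942
finger_force: 0.0
```

Request:
drive_tool:
  deltas: "0 0 -0.4 0 0 0 94;0 0 -0.8 0 0 0 94;0 0 -0.9 0 0 0 94"

```text
time: 25.75
tool_pos: [0.4455, -0.3113, 0.2045]
ee_rot: [-3.135, 0.008, -3.141]
wrist_force: [-0.6, -1.3, 1.1]
width: 0.0939
finger_force: 0.0
```

Request:
drive_tool:
  deltas: "0.05 0.4 0 0 0 0 94;0.1 0.8 0 0 0 0 94;0.1 0.8 0 0 0 0 94"

```text
time: 26.05
tool_pos: [0.4329, -0.226, 0.1976]
ee_rot: [3.139, -0.001, -3.138]
wrist_force: [0.7, -0.7, -0.1]
width: 0.0941
finger_force: 0.0
```

Request:
drive_tool:
  deltas: "0.05 0.4 0 0 0 0 94;0.125 0.86 0 0 0 0 94;0.125 0.86 0 0 0 0 94;0.125 0.86 0 0 0 0 94"

```text
time: 26.45
tool_pos: [0.421, -0.1436, 0.1978]
ee_rot: [-3.141, -0.001, -3.14]
wrist_force: [-0.0, -0.2, 0.5]
width: 0.0944
finger_force: 0.0
```

Request:
drive_tool:
  deltas: "0 0 0.4 0 0 0 94;0 0 0.68 0 0 0 94;0 0 0.68 0 0 0 94;0 0 0.68 0 0 0 94"

```text
time: 26.85
tool_pos: [0.421, -0.1448, 0.1302]
ee_rot: [3.141, -0.001, 3.14]
wrist_force: [0.1, -0.4, 0.6]
width: 0.0942
finger_force: 0.0
```

Run:
```python
from h import *
a=snapshot("top");b=snapshot("side")
i=np.hstack([cv2.resize(a["img"][180:340,320:520],(400,320)),cv2.resize(b["img"][90:310,230:505],(400,320))])
save(dict(img=i),"g7");print(robot.get_obs()["tool_pos"])
```

```text
[ 0.42222511 -0.14496737  0.13219911]
```

View pics/g7.png

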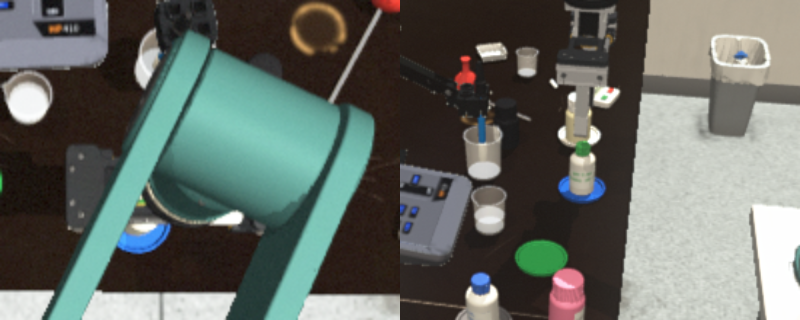

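The white jar is in the white dish, and the gripper is over the green cap at (583,148) in the right-hand crop.

Request:
drive_tool:
  deltas: "0 0 0.4 0 0 0 94;0 0 0.8 0 0 0 94;0 0 1 0 0 0 94;0 0 1 0 0 0 94"

```text
time: 27.35
tool_pos: [0.4198, -0.1433, 0.0288]
ee_rot: [3.14, -0.004, 3.141]
wrist_force: [-0.2, 0.0, 0.9]
width: 0.0943
finger_force: 0.0
```

Request:
drive_tool:
  deltas: "0 0 0 0 0 0 60;0 0 0 0 0 0 36;0 0 0 0 0 0 30;0 0 0 0 0 0 30;0 0 0 0 0 0 30"

```text
time: 27.85
tool_pos: [0.4216, -0.1439, 0.0313]
ee_rot: [-3.141, 0.001, -3.141]
wrist_force: [0.4, 0.3, 0.0]
width: 0.0574
finger_force: 0.0
```

Request:
drive_tool:
  deltas: "0 0 0 0 0 0 30;0 0 0 0 0 0 30;0 0 0 0 0 0 30;0 0 0 0 0 0 30"

```text
time: 28.25
tool_pos: [0.4212, -0.1439, 0.0307]
ee_rot: [-3.141, 0.0, -3.142]
wrist_force: [-0.2, -0.8, 1.5]
width: 0.0388
finger_force: 29.8
```

Request:
drive_tool:
  deltas: "0 0 -0.2 0 0 0 30;0 0 -0.5 0 0 0 30;0 0 -0.8 0 0 0 30;0 0 -0.8 0 0 0 30"

```text
time: 28.65
tool_pos: [0.4237, -0.1447, 0.1146]
ee_rot: [-3.138, 0.008, -3.141]
wrist_force: [0.1, -0.9, -1.6]
width: 0.0393
finger_force: 29.8
```

Request:
drive_tool:
  deltas: "-0.05 0.2 0 0 0 0 30;-0.1 0.5 0 0 0 0 30;-0.2 0.8 0 0 0 0 30;-0.2 1 0 0 0 0 30"

```text
time: 29.05
tool_pos: [0.4406, -0.0417, 0.1085]
ee_rot: [3.14, -0.002, -3.141]
wrist_force: [0.5, 0.1, -1.1]
width: 0.0386
finger_force: 29.8
```

Request:
drive_tool:
  deltas: "-0.05 0.3 0 0 0 0 30;-0.1 0.55 0 0 0 0 30;-0.17 0.75 0 0 0 0 30;-0.17 0.84 0 0 0 0 30;-0.17 0.84 0 0 0 0 30"

```text
time: 29.55
tool_pos: [0.4571, 0.0411, 0.109]
ee_rot: [3.141, -0.003, -3.14]
wrist_force: [0.3, -0.3, -0.9]
width: 0.039
finger_force: 29.8
```

Request:
drive_tool:
  deltas: "0 0 0.2 0 0 0 30;0 0 0.4 0 0 0 30;0 0 0.6 0 0 0 30;0 0 0.79 0 0 0 30;0 0 0.79 0 0 0 30"

```text
time: 30.05
tool_pos: [0.4566, 0.039, 0.0295]
ee_rot: [-3.141, -0.003, 3.14]
wrist_force: [-0.5, -0.1, -0.1]
width: 0.0386
finger_force: 30.0
```

Run:
```python
from h import *
a=snapshot("top");b=snapshot("side")
i=np.hstack([cv2.resize(a["img"][180:340,220:420],(400,320)),cv2.resize(b["img"][130:350,200:475],(400,320))])
save(dict(img=i),"g8");print(robot.get_obs()["tool_pos"])
```

```text
[0.45742718 0.03943043 0.03085691]
```

View pics/g8.png

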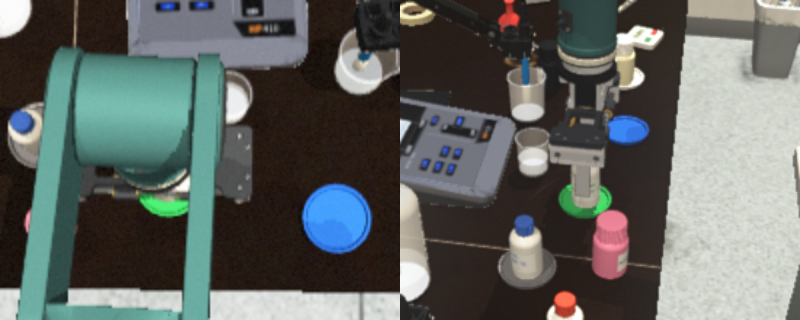

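Green is in the green dish at (585,195). Last comes blue, from grey to the blue dish.

Request:
drive_tool:
  deltas: "0 0 0.01 0 0 0 39;0 0 0.01 0 0 0 60;0 0 0.01 0 0 0 94;0 0 0.01 0 0 0 94;0 0 0.01 0 0 0 94"

```text
time: 30.65
tool_pos: [0.4583, 0.0404, 0.0308]
ee_rot: [3.142, 0.001, -3.141]
wrist_force: [-0.7, -0.2, 1.2]
width: 0.0672
finger_force: 0.0
```

Request:
drive_tool:
  deltas: "0 0 0 0 0 0 94;0 0 0 0 0 0 94;0 0 0 0 0 0 94;0 0 0 0 0 0 94;0 0 0 0 0 0 94"

```text
time: 31.15
tool_pos: [0.4581, 0.0403, 0.0304]
ee_rot: [3.142, -0.0, -3.142]
wrist_force: [-0.5, 0.1, 0.7]
width: 0.0941
finger_force: 0.0
```

Request:
drive_tool:
  deltas: "0 0 -0.2 0 0 0 94;0 0 -0.5 0 0 0 94;0 0 -0.9 0 0 0 94"

```text
time: 31.45
tool_pos: [0.4564, 0.0403, 0.1195]
ee_rot: [3.141, -0.005, 3.142]
wrist_force: [0.7, 0.1, 0.0]
width: 0.0937
finger_force: 0.0
```

Request:
drive_tool:
  deltas: "0 0 -0.4 0 0 0 94;0 0 -0.8 0 0 0 94;0 0 -0.8 0 0 0 94"

```text
time: 31.75
tool_pos: [0.4614, 0.0402, 0.2075]
ee_rot: [-3.141, 0.013, -3.141]
wrist_force: [1.4, 0.5, 1.0]
width: 0.0939
finger_force: 0.0
```

Request:
drive_tool:
  deltas: "-0.12 0.35 0 0 0 0 94;-0.25 0.73 0 0 0 0 94;-0.25 0.73 0 0 0 0 94"

```text
time: 32.05
tool_pos: [0.4833, 0.1165, 0.1992]
ee_rot: [3.14, -0.001, -3.137]
wrist_force: [-0.3, 0.5, -0.2]
width: 0.0941
finger_force: 0.0
```

Request:
drive_tool:
  deltas: "-0.12 0.35 0 0 0 0 94;-0.26 0.73 0 0 0 0 94;-0.26 0.73 0 0 0 0 94;-0.26 0.73 0 0 0 0 94;-0.26 0.73 0 0 0 0 94"

```text
time: 32.55
tool_pos: [0.5087, 0.1851, 0.2001]
ee_rot: [-3.141, -0.001, 3.141]
wrist_force: [0.6, 0.5, -0.3]
width: 0.0938
finger_force: 0.0
```

Request:
drive_tool:
  deltas: "0 0 0.4 0 0 0 94;0 0 0.7 0 0 0 94;0 0 0.7 0 0 0 94;0 0 0.7 0 0 0 94"

```text
time: 32.95
tool_pos: [0.5089, 0.1852, 0.1309]
ee_rot: [-3.141, -0.0, 3.14]
wrist_force: [-0.3, 0.2, 0.3]
width: 0.0939
finger_force: 0.0
```

Request:
drive_tool:
  deltas: "0 0 0.4 0 0 0 94;0 0 0.8 0 0 0 94;0 0 1 0 0 0 94;0 0 1 0 0 0 94"

```text
time: 33.35
tool_pos: [0.508, 0.1855, 0.0293]
ee_rot: [-3.141, -0.003, 3.141]
wrist_force: [-0.7, -0.3, 0.1]
width: 0.094
finger_force: 0.0
```

Request:
drive_tool:
  deltas: "0 0 0 0 0 0 60;0 0 0 0 0 0 36;0 0 0 0 0 0 30;0 0 0 0 0 0 30;0 0 0 0 0 0 30"

```text
time: 33.85
tool_pos: [0.5096, 0.1865, 0.0314]
ee_rot: [3.141, 0.001, -3.142]
wrist_force: [-0.4, -0.4, -0.5]
width: 0.0576
finger_force: 0.0
```

Request:
drive_tool:
  deltas: "0 0 0 0 0 0 30;0 0 0 0 0 0 30;0 0 0 0 0 0 30;0 0 0 0 0 0 30"

```text
time: 34.25
tool_pos: [0.5091, 0.1864, 0.0305]
ee_rot: [3.141, 0.0, -3.142]
wrist_force: [-0.1, 0.3, 0.8]
width: 0.0388
finger_force: 30.0
```

Request:
drive_tool:
  deltas: "0 0 -0.2 0 0 0 30;0 0 -0.5 0 0 0 30;0 0 -0.8 0 0 0 30"

```text
time: 34.55
tool_pos: [0.5083, 0.186, 0.1103]
ee_rot: [-3.141, -0.003, 3.142]
wrist_force: [0.2, 0.0, -1.0]
width: 0.0388
finger_force: 30.0
```

Request:
drive_tool:
  deltas: "0 0 -0.3 0 0 0 30;0 0 -0.6 0 0 0 30;0 0 -0.9 0 0 0 30;0 0 -0.9 0 0 0 30"

```text
time: 34.95
tool_pos: [0.5114, 0.1869, 0.2056]
ee_rot: [3.139, 0.009, -3.142]
wrist_force: [-0.0, 0.6, -0.5]
width: 0.0384
finger_force: 30.0
```

Request:
drive_tool:
  deltas: "0.05 -0.2 0 0 0 0 30;0.12 -0.45 0 0 0 0 30;0.22 -0.82 0 0 0 0 30"

```text
time: 35.25
tool_pos: [0.4862, 0.1043, 0.1981]
ee_rot: [3.142, -0.003, -3.139]
wrist_force: [-0.6, -0.7, -0.9]
width: 0.0388
finger_force: 30.0
```

Request:
drive_tool:
  deltas: "0.08 -0.3 0 0 0 0 30;0.15 -0.56 0 0 0 0 30;0.22 -0.82 0 0 0 0 30"

```text
time: 35.55
tool_pos: [0.4638, 0.0212, 0.1983]
ee_rot: [3.141, -0.003, 3.141]
wrist_force: [0.6, 0.1, -0.8]
width: 0.0388
finger_force: 30.0
```

Request:
drive_tool:
  deltas: "0.08 -0.3 0 0 0 0 30;0.15 -0.56 0 0 0 0 30;0.22 -0.82 0 0 0 0 30"

```text
time: 35.85
tool_pos: [0.4419, -0.0606, 0.1984]
ee_rot: [3.141, -0.003, 3.141]
wrist_force: [-0.1, 0.1, -0.8]
width: 0.0387
finger_force: 30.0
```

Request:
drive_tool:
  deltas: "0.08 -0.3 0 0 0 0 30;0.15 -0.56 0 0 0 0 30;0.2 -0.75 0 0 0 0 30;0.22 -0.83 0 0 0 0 30;0.22 -0.83 0 0 0 0 30"

```text
time: 36.35
tool_pos: [0.4205, -0.143, 0.1991]
ee_rot: [3.14, -0.002, 3.14]
wrist_force: [0.1, 0.2, -0.1]
width: 0.0391
finger_force: 30.0
```

Request:
drive_tool:
  deltas: "0 0 0.2 0 0 0 30;0 0 0.45 0 0 0 30;0 0 0.7 0 0 0 30;0 0 0.9 0 0 0 30"

```text
time: 36.75
tool_pos: [0.4207, -0.1411, 0.1084]
ee_rot: [3.14, -0.002, -3.14]
wrist_force: [0.0, 0.3, 0.1]
width: 0.0386
finger_force: 30.0
```

Request:
drive_tool:
  deltas: "0 0 0.2 0 0 0 30;0 0 0.4 0 0 0 30;0 0 0.6 0 0 0 30;0 0 0.79 0 0 0 30;0 0 0.79 0 0 0 30"

```text
time: 37.25
tool_pos: [0.4205, -0.1409, 0.0296]
ee_rot: [3.139, -0.002, -3.14]
wrist_force: [-0.5, -0.2, -0.3]
width: 0.0391
finger_force: 29.9
```

Run:
```python
from h import *
a=snapshot("top");b=snapshot("side")
i=np.hstack([cv2.resize(a["img"][180:340,320:520],(400,320)),cv2.resize(b["img"][130:350,200:475],(400,320))])
save(dict(img=i),"g9");print(robot.get_obs()["tool_pos"])
```

```text
[ 0.4209798  -0.14155378  0.03097684]
```

View pics/g9.png

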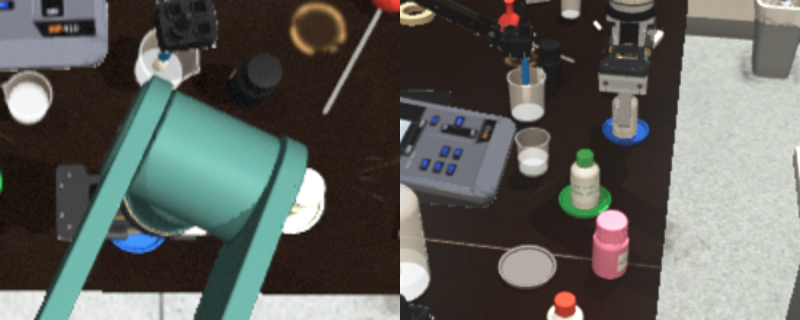

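Blue sits in the blue dish. I'll release it, rise, and move left and up so the picture is clear.

Request:
drive_tool:
  deltas: "0 0 0.01 0 0 0 39;0 0 0.01 0 0 0 60;0 0 0.01 0 0 0 94;0 0 0.01 0 0 0 94;0 0 0.01 0 0 0 94"

```text
time: 37.85
tool_pos: [0.4213, -0.1428, 0.0307]
ee_rot: [-3.141, 0.001, 3.142]
wrist_force: [0.4, -0.1, 0.1]
width: 0.0678
finger_force: 0.0
```

Request:
drive_tool:
  deltas: "0 0 0 0 0 0 94;0 0 0 0 0 0 94;0 0 0 0 0 0 94;0 0 0 0 0 0 94;0 0 0 0 0 0 94"

```text
time: 38.35
tool_pos: [0.4211, -0.1427, 0.0305]
ee_rot: [3.141, 0.0, 3.142]
wrist_force: [0.1, 0.7, -0.1]
width: 0.094
finger_force: 0.0
```

Request:
drive_tool:
  deltas: "0 0 -0.2 0 0 0 94;0 0 -0.5 0 0 0 94;0 0 -0.9 0 0 0 94"

```text
time: 38.65
tool_pos: [0.4196, -0.142, 0.1195]
ee_rot: [3.139, -0.004, -3.142]
wrist_force: [1.0, -1.0, 1.3]
width: 0.0943
finger_force: 0.0
```

Request:
drive_tool:
  deltas: "0 0 -0.4 0 0 0 94;0 0 -0.8 0 0 0 94;0 0 -0.9 0 0 0 94;0 0 -0.9 0 0 0 94"

```text
time: 39.05
tool_pos: [0.4221, -0.1431, 0.2123]
ee_rot: [-3.14, 0.004, -3.141]
wrist_force: [0.1, -0.8, -0.4]
width: 0.094
finger_force: 0.0
```

Request:
drive_tool:
  deltas: "0.5 0.4 0 0 0 0 94;0.9 0.6 0 0 0 0 94;0.9 0.6 0 0 0 0 94;0.9 0.6 0 0 0 0 94;0.9 0.6 0 0 0 0 94"

```text
time: 39.55
tool_pos: [0.3313, -0.0829, 0.2093]
ee_rot: [3.141, -0.001, 3.142]
wrist_force: [-0.8, 0.6, -0.0]
width: 0.094
finger_force: 0.0
```

Run:
```python
from h import *
a=snapshot("top");b=snapshot("side")
i=np.hstack([cv2.resize(a["img"][180:340,140:540],(500,200)),])
c=cv2.resize(b["img"][120:420,200:440],(300,375));o=np.zeros((375,800,3),np.uint8);o[:200,:500]=i;o[:,500:]=c
save(dict(img=o),"end");print(robot.get_obs()["tool_pos"])
for n in("glass_beaker_mid",):
  for c,s in(("top",a),("side",b)):
    for r in finder.landmark_of(c,n)[:2]: print(c,n,r["xy"],at_z(s,r["xy"],Z[n]))
```

```text
[ 0.33169934 -0.08314445  0.20969944]
top glass_beaker_mid [333.1, 229.5] [ 0.5489667  -0.02524101  0.0295    ]
side glass_beaker_mid [288.6, 237.5] [ 0.54921151 -0.01663478  0.0295    ]
```

View pics/end.png

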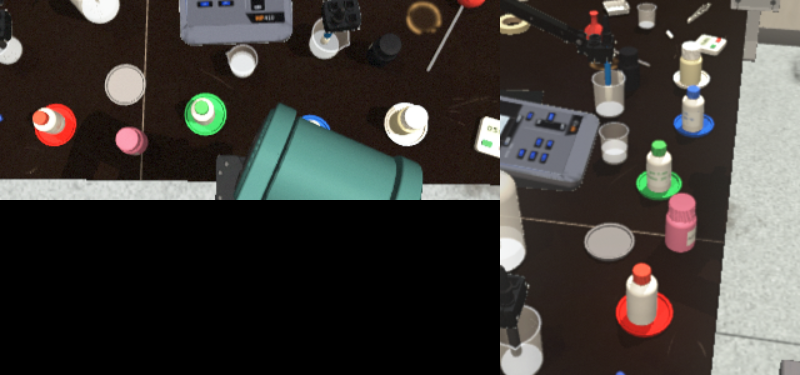

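All four bottles stand upright in their own dishes. In the side crop, red is at (642,295), green at (658,170), blue at (693,110) and white at (690,65). The beaker has not moved and the gripper is clear.

```bash
python3 -c "
from bench import robot
print(robot.close_job())"
```

```text
the job is handed in; nothing more can be done
None
```

All four bottles stand upright in the dishes of their own cap colours, the beaker stands where it was, and the job is handed in at about 40 s of the 136 s allowed.

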